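# Isolate, open and load the blank feeder

### The job

Make the blank feeder safe and load it: turn its isolator (the farther handle) fully off, then the cover lock (the nearer handle) fully open, then push the folding cover all the way back until its two panels stand folded together. Then stack all the wooden blanks lying on the right of the table flat on the platen in one square pile, in any order, each blank in line with the platen and edges flush. Leave the feeder isolated, unlocked and open, and do not shift the pencil, the square block or the other things lying about.

Things in the scene. Friction and masses are not known exactly. Their poses are not given: they have to be found in the camera images.
- feeder: Blank feeder, a fixed grey sheet-metal machine. Origin on the table below the platen's centre; x points away from the robot (within 0.2 rad), y left, z up. Base plate 14 mm thick, x -140..155, y -145..130 mm. Side rails along x at y = -118 and 118 mm, 10 mm wide, tops z = 80 mm, on end posts; bifold cover above them, rear hinge line at x = 135, z = 90 mm; control box at its right.
- platen (a point): Centre of the platen's top, 20 mm above the table; axes as the feeder's. A dark steel pad of a blank's outline: 90 mm along feeder x, 45 mm along y, 6 mm above the base plate. Blanks lie with their 90 mm side along feeder x. With the cover folded the nearest things are the rails (y = -113, 113, top z = 80 mm) and the cover's grip and folded panels at feeder x = 85 mm and beyond.
- control_box (a point): Centre of the control box's top, 60 mm above the table; axes as the feeder's. Box 250 mm (x) by 135 mm (y), at feeder x -140..110, y -285..-150 mm. On it the lock handle (nearer the robot) and the isolator handle (farther), 120 mm apart, with flat steel interlock plates under them up to z = 68 mm.
- isolator (a joint): Isolator handle, the farther of the two on the control box: 0 = on (bar along feeder x), 1.571 = fully off (bar along feeder y, at its stop). Turns clockwise seen from above; friction about 0.06 N m, stays where left. Its cam plate blocks the lock until it is fully off.
- isolator_grip (a point): On the isolator's upright turning axis (feeder x = 44, y = -200 mm), 94 mm above the table; its x axis runs along the bar and turns with it. Black bar 52 mm long (x), 13 mm wide (y), z = 77 to 107 mm, on a round hub 40 mm across, z = 68 to 78 mm.
- lock (a joint): Cover lock handle, the one nearer the robot on the control box: 0 = locked (bar along feeder x), 1.571 = open (bar along feeder y, at its stop). Turns clockwise seen from above; friction about 0.06 N m, stays where left. Jammed near 0 until the isolator is off. Its arm holds the cover's carriage shut until it is open.
- lock_grip (a point): On the lock's upright turning axis (feeder x = -76, y = -200 mm), 94 mm above the table; bar and sizes as the isolator's, x axis along the bar.
- carriage (a joint): Travel of the cover's front carriage along feeder +x, in m: 0 = closed (low ridged roof), 0.215 = end stop, panels upright and folded together at the rear. Push or draw the grip straight along feeder +x: about 6 to 8 N; stays where left. Held near 0 (3 mm play) while the lock is shut.
- cover_grip (a point): Upright black grip at the middle of the carriage's front: 14 mm (x) by 24 mm (y), z = 96 to 156 mm; this point is on its centre line, 141 mm above the table; axes as the feeder's. At feeder x = -117, y = 0 mm when closed; moves with the carriage. Cover panels 115 mm long, 220 mm wide; ridge at z = 129 mm closed, 211 mm folded, then about 35 mm behind the grip.
- blank1: Plain oak-coloured wooden blank, 45 x 90 x 19 mm, about 60 g; origin at the centre of its underside, x along the 45 mm side, y along the 90 mm side, z up through the thickness. Lies flat on the table to the right of the feeder. Three or four blanks are present; None if absent.
- blank2: Plain oak-coloured wooden blank, 45 x 90 x 19 mm, about 60 g; origin at the centre of its underside, x along the 45 mm side, y along the 90 mm side, z up through the thickness. Lies flat on the table to the right of the feeder. Three or four blanks are present; None if absent.
- blank3: Plain oak-coloured wooden blank, 45 x 90 x 19 mm, about 60 g; origin at the centre of its underside, x along the 45 mm side, y along the 90 mm side, z up through the thickness. Lies flat on the table to the right of the feeder. Three or four blanks are present; None if absent.
- blank4: Plain oak-coloured wooden blank, 45 x 90 x 19 mm, about 60 g; origin at the centre of its underside, x along the 45 mm side, y along the 90 mm side, z up through the thickness. Lies flat on the table to the right of the feeder. Three or four blanks are present; None if absent.
- pencil: Yellow pencil, 168 mm long, lying loose on the table near the work; origin at the centre of its underside. Not part of the job: leave it alone.
- square_block: Dark square block 55 x 55 x 40 mm, not a blank, lying loose on the table near the work; origin at the centre of its underside. Not part of the job: leave it alone.

How it is judged:
By the outcome, as a careful person would: the job done as asked, in the order asked, and still so for the second after the job is handed in, with the robot touching nothing.
Of blank1, blank2, blank3, blank4 only 3 to 4 are there at a start; the rules pass over those that are not, and their reading is None.
At some moment in a run one of blank1, blank2, blank3, blank4 may be knocked a few centimetres aside while the robot is not near it.
Once in a run the grip may slacken for a moment while it holds something.
It also fails if it takes over 210 s, if anything falls off the work surface, if the arm or the gripper's body presses on something with over 40 N, if the wrist force passes 120 N, or if a joint passes its speed limit or range.

### The arm

A 6-joint arm with a two-finger parallel gripper is mounted at the origin on a cart in front of the work surface, level with it; the furniture and walls round the work are solid. World frame = base frame: x ahead of the robot, y to its left, z up, the work surface at z = 0. Lengths are in m, angles in rad, forces in N, time in s.
With the tool pointing down it reaches from about 0.425 to 0.95 m from the base axis. Payload 3.5 kg.
Tool frame: the origin (TCP) lies on the centre line of the jaws, within the pads' length; the fingertips stand 14 mm ahead of it and the grasp point (between the pads) lies 5 mm behind it (ctrl.tip_reach is the distance from the TCP to the fingertips, in m); z points along the fingers, y is the line along which they close (so a half turn about z gives the same grasp; the last joint's range is limited). The gripper opens to 85 mm and grips with 20 to 120 N. Pads are 22 mm wide; open, the fingers measure 114 mm over their backs; the gripper's body (76 mm by 85 mm) begins 54 mm behind the grasp point. The pads swing forward as they close: fully open they stand 13 mm farther back than shut.
Start: joints at [-1.415, 0.286, 1.577, -0, 1.279, -0.15], TCP at [0.203, -0.644, 0.245] pointing down, gripper open.
Joint ranges: [-2.77, 2.77], [-0.9, 2.22], [0.21, 2.48], [-1.53, 4.67], [0.24, 2.81], [-2.84, 2.84]. Speed limits (rad/s): [2.79, 2.79, 3.14, 3.14, 3.14, 3.14].

### API

Orientations are given as a unit quaternion [x, y, z, w].
In Python, from plant import get_state, imaging, workorder, ctrl gives the robot as it stands. The module is installed in compiled form; this text tells all that it offers.
- The arm moves only by the shell command python3 -m jog 'ROWS' [FORCE]. ROWS is JSON, a list of rows, each a list of 7 numbers: the closure, from 0 (fully open) to 1 (shut), then the shift along the tool's x, y, z in mm, then the turn, a rotation vector about the tool's x, y, z in rad. In form: [[gripper, tx, ty, tz, ax, ay, az], ...]. A call has 1 to 12 rows; each row is the pose to reach, as a shift and turn from the pose commanded when the call began, along the tool's axes at that moment; what a row does not reach only later rows make up. A row lasts 1/10 s, in which the tool goes at most 50 mm and 8.59 degrees, less where a joint would pass 70% of its speed; a pose out of reach is approached as far as the arm can. A call with a gripper value outside its range is refused whole. The fingers move at their own pace and stop on an object; FORCE is the grip in N (left out, the last holds). Time passes only in rows, so rows that repeat a pose let the fingers close. It gives the time, the measured TCP pose, the force, the opening and the grip force at its end, in the units of the state.
- get_state(): the state, without advancing time (a new reading comes with each control period).
- imaging.read_camera(name): name is "scene" or "top" or "wrist"; returns a dict with "image" (384x512x3 uint8, blue, green, red), "fx", "fy", "cx", "cy" (pixels), "R" (3x3) and "t" (3): a world point X has camera coordinates R X + t; the wrist camera has in their place "tool_from_camera" (4x4, takes a point from camera to tool coordinates, whose origin is the TCP and whose axes are the flange's). Camera axes: x right, y down, z forward; pixel columns grow to the right and rows downward; lengths in m; the calibration is good to about 2 mm. A picture is of the moment at which its call begins: read the wrist's pose just before it. There is no depth.
- workorder.sign_off(): hands the job in; it is judged then, once.
The state is a dict: "time": time; "qpos": joint angles; "dq": joint speeds; "joint_efforts": joint torques, N m; "eef_pos": TCP position; "tcp_rot": TCP orientation; "contact_force": force on the tool from outside, world axes, zero at the start; "wrist_torque": the same for the moment, N m; "opening": opening from 0.0 (shut) to 1.0 (fully open); "finger_force": force on a finger pad.
Only numpy, scipy, OpenCV 4.12 (cv2) and the standard library are available. Lean on these libraries where they do the work, as an engineer would, in place of code of your own. Each camera call takes 0.05 s, during which the arm holds its last target. There are 200 camera calls.

## Working session

There is one attempt and no reset: what is moved stays moved. The work goes in short steps, Python scripts to look and compute and a shell command to move; the robot and the scene stay as the last step left them, time stands still between calls to the robot, and variables do not carry over. Pictures are saved under pics/ and viewed, at most 14 in all, crops included, and the job is handed in when it is done.

```bash
mkdir -p pics; cat > h.py <<'E'
import numpy as np, cv2
from plant import get_state, imaging, workorder, ctrl
from scipy.spatial.transform import Rotation as R
def cam(name):
    s=get_state(); c=imaging.read_camera(name)
    if name=="wrist":
        T=np.eye(4);T[:3,:3]=R.from_quat(s["tcp_rot"]).as_matrix();T[:3,3]=s["eef_pos"]
        W=T@np.array(c["tool_from_camera"]); c["Rc"]=W[:3,:3]; c["o"]=W[:3,3]
    else:
        c["Rc"]=np.array(c["R"]).T; c["o"]=-c["Rc"]@np.array(c["t"])
    return c
def ray(c,uv,z):
    d=c["Rc"]@np.array([(uv[0]-c["cx"])/c["fx"],(uv[1]-c["cy"])/c["fy"],1.])
    return c["o"]+d*(z-c["o"][2])/d[2]
def proj(c,X):
    p=c["Rc"].T@(np.array(X)-c["o"]); return np.array([p[0]/p[2]*c["fx"]+c["cx"],p[1]/p[2]*c["fy"]+c["cy"]])
def tomove(p,yaw=None,down=True):
    """shift in tool axes (mm) to world TCP p, and turn about tool z to bring tool y/x axis yaw"""
    s=get_state(); M=R.from_quat(s["tcp_rot"]).as_matrix()
    d=M.T@(np.array(p)-s["eef_pos"])*1000
    return d.round(1), tyaw()
def tyaw():
    M=R.from_quat(get_state()["tcp_rot"]).as_matrix(); return np.arctan2(M[1,1],M[0,1])  # world direction of tool y
E
cat > look.py <<'E'
import sys; from h import *
for n in sys.argv[2:]:
    c=cam(n); cv2.imwrite(f"pics/{sys.argv[1]}_{n}.png",c["image"]); print(n,c["o"].round(3),c["fx"])
s=get_state(); print({k:np.round(v,3) for k,v in s.items()})
print(R.from_quat(s["tcp_rot"]).as_matrix().round(3))
E
python3 look.py a top scene
```

```text
top [ 0.283 -0.133  1.442] 451.30424919828937
scene [-0.078  0.91   0.657] 464.142790729583
{'time': np.float64(0.1), 'qpos': array([-1.415,  0.287,  1.578,  0.   ,  1.279, -0.15 ]), 'dq': array([-0.001, -0.002, -0.003, -0.001, -0.001,  0.001]), 'joint_efforts': array([ 0.000e+00, -4.073e+01, -2.937e+01, -0.000e+00,  3.000e-03,
       -0.000e+00]), 'eef_pos': array([ 0.203, -0.643,  0.244]), 'tcp_rot': array([ 0.988,  0.152, -0.   , -0.001]), 'contact_force': array([-0.542,  0.725,  0.953]), 'wrist_torque': array([-0.062,  0.02 ,  0.015]), 'finger_force': np.float64(0.0), 'opening': np.float64(1.001)}
[[ 0.954  0.301 -0.   ]
 [ 0.301 -0.954  0.002]
 [ 0.    -0.002 -1.   ]]
```

View pics/a_top.png

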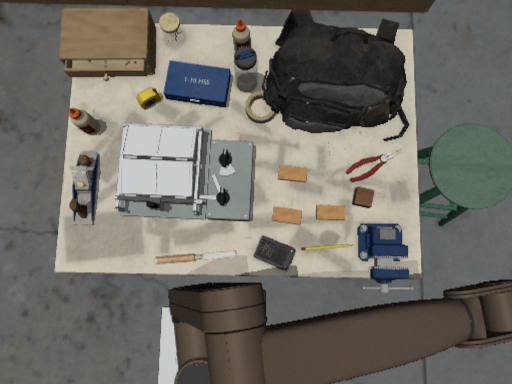

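View pics/a_scene.png

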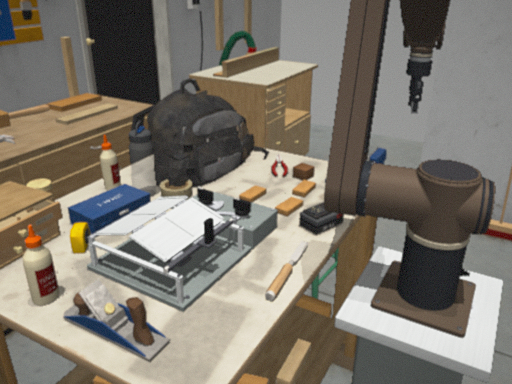

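The top view shows three blanks at px (293,173), (287,215) and (330,212), the isolator handle at (225,158), the lock handle at (223,197), and the cover grip near (120,203)/(201,205).

```bash
cat >> h.py <<'E'
def blanks(c,z=.019,amin=60,show=True):
    hsv=cv2.cvtColor(c["image"],cv2.COLOR_BGR2HSV)
    m=cv2.inRange(hsv,(8,90,110),(20,200,255)); m=cv2.morphologyEx(m,cv2.MORPH_OPEN,np.ones((3,3),np.uint8))
    out=[]
    for k in cv2.findContours(m,cv2.RETR_EXTERNAL,cv2.CHAIN_APPROX_NONE)[0]:
        if cv2.contourArea(k)<amin: continue
        P=np.array([ray(c,q[0],z)[:2] for q in k])
        (x,y),(w,h),a=cv2.minAreaRect((P*1000).astype(np.float32))
        a=np.radians(a if w>h else a+90)
        out.append((x/1000,y/1000,min(w,h),max(w,h),(a+np.pi/2)%np.pi-np.pi/2,cv2.minAreaRect(k)[0]))
        if show: print("xy",np.round(out[-1][:2],4),"wh",np.round(out[-1][2:4],1),"longdir",round(out[-1][4],3),"px",np.round(out[-1][5]))
    return out
E
python3 - <<'E'
from h import *
c=cam("top"); blanks(c)
g=cv2.cvtColor(c["image"],cv2.COLOR_BGR2HSV)
m=cv2.inRange(g,(0,0,0),(180,255,60))
for k in cv2.findContours(m,cv2.RETR_EXTERNAL,cv2.CHAIN_APPROX_NONE)[0]:
    (x,y),(w,h),a=cv2.minAreaRect(k)
    if 110<x<260 and 120<y<225 and cv2.contourArea(k)>8: print("dark",(round(x),round(y)),round(w),round(h),round(a),ray(c,(x,y),.1).round(3))
# control box corners guess px
for p in [(209,140),(254,141),(252,220),(206,219)]: print(p,ray(c,p,.06).round(3))
cv2.imwrite("pics/crop.png",cv2.resize(c["image"][110:230,100:350],None,fx=3.2,fy=3.2,interpolation=cv2.INTER_CUBIC))
E
```

```text
xy [0.2967 0.1185] wh [ 19.1 109.2] longdir -1.48 px [175. 258.]
xy [ 0.4398 -0.2262] wh [44.6 88.9] longdir 1.449 px [287. 215.]
xy [ 0.4523 -0.3652] wh [44.9 86.1] longdir -1.571 px [330. 212.]
xy [ 0.5754 -0.2431] wh [45.3 89.7] longdir 1.48 px [292. 173.]
xy [1.0428 0.3973] wh [177.3 286.5] longdir -1.536 px [104.  34.]
dark (158, 204) 9 24 82 [0.457 0.164 0.1  ]
dark (223, 197) 12 12 53 [ 0.481 -0.027  0.1  ]
dark (225, 159) 13 12 59 [ 0.6  -0.03  0.1 ]
(209, 140) [0.668 0.025 0.06 ]
(254, 141) [ 0.668 -0.117  0.06 ]
(252, 220) [ 0.418 -0.117  0.06 ]
(206, 219) [0.418 0.024 0.06 ]
```

View pics/crop.png

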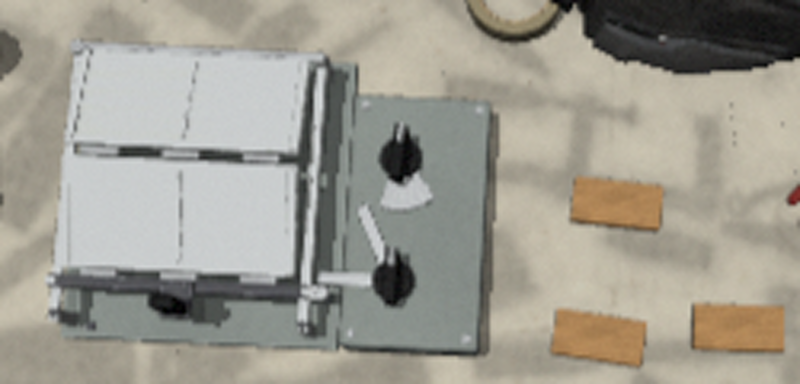

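```bash
python3 -m jog '[[0,509,-484,-55,0,0,-2.79],[0,509,-484,-55,0,0,-2.79],[0,509,-484,-55,0,0,-2.79],[0,509,-484,-55,0,0,-2.79],[0,509,-484,-55,0,0,-2.79],[0,509,-484,-55,0,0,-2.79],[0,509,-484,-55,0,0,-2.79],[0,509,-484,-55,0,0,-2.79],[0,509,-484,-55,0,0,-2.79],[0,509,-484,-55,0,0,-2.79],[0,509,-484,-55,0,0,-2.79],[0,509,-484,-55,0,0,-2.79]]'; python3 look.py b wrist
```

```text
time: 1.35
eef_pos: [0.4929, -0.118, 0.2923]
tcp_rot: [0.492, 0.87, -0.0, 0.0]
contact_force: [1.0, 1.0, 0.1]
opening: 1.001
finger_force: 0.0
wrist [ 0.449 -0.046  0.419] 276.18115063645934
{'time': np.float64(1.4), 'qpos': array([-0.425, -0.125,  1.927,  0.006,  1.338, -0.978]), 'dq': array([-0.098, -0.018,  0.024, -0.064,  0.009,  0.087]), 'joint_efforts': array([-4.4470e+00, -2.2747e+01, -2.7811e+01, -8.7900e-01,  1.1000e-02,
       -8.7000e-02]), 'eef_pos': array([ 0.496, -0.112,  0.293]), 'tcp_rot': array([0.488, 0.873, 0.003, 0.001]), 'contact_force': array([-0.451,  2.968,  0.28 ]), 'wrist_torque': array([0.096, 0.   , 0.066]), 'finger_force': np.float64(0.0), 'opening': np.float64(0.995)}
[[-0.524  0.852  0.004]
 [ 0.852  0.524  0.005]
 [ 0.002  0.006 -1.   ]]
```

View pics/b_wrist.png

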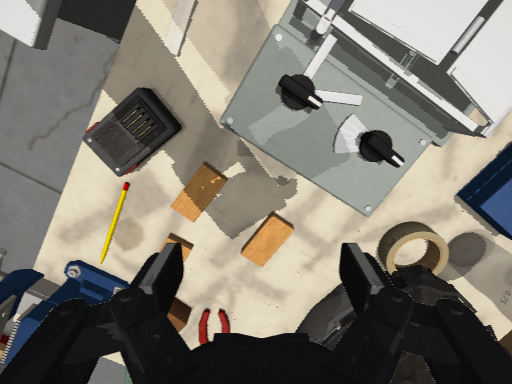

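The wrist view shows the box's screws at about (279,37), (229,121), (368,209) and (423,142), the lock hub at (293,90), and the isolator at (377,148) with its bar toward (395,158).

```bash
python3 -m jog '[[0,0,0,0,0,0,0],[0,0,0,0,0,0,0]]'; python3 - <<'E'
from h import *
c=cam("wrist"); im=c["image"]; cv2.imwrite("pics/c.png",cv2.resize(im[:240,200:512],None,fx=2.5,fy=2.5,interpolation=cv2.INTER_CUBIC))
s=get_state(); print(s["eef_pos"],R.from_quat(s["tcp_rot"]).as_matrix().round(3)[0], tyaw())
np.save("c.npy",np.array([c],dtype=object),allow_pickle=True)
blanks(c)
E
```

```text
time: 1.6
eef_pos: [0.4923, -0.1199, 0.2917]
tcp_rot: [0.495, 0.869, -0.0, -0.0]
contact_force: [-0.2, -0.3, -0.8]
opening: 0.997
finger_force: 0.0
[ 0.49207198 -0.12062761  0.29169898] [-0.509  0.861 -0.001] 0.5337682037156221
xy [ 0.5191 -0.4724] wh [21.5 44.3] longdir -0.441 px [176. 321.]
xy [ 0.4724 -0.3324] wh [15.  33.1] longdir -1.13 px [186. 254.]
xy [ 0.5773 -0.2423] wh [45.2 90.2] longdir 1.478 px [268. 241.]
xy [ 0.4422 -0.2254] wh [44.7 89.6] longdir 1.437 px [199. 193.]
```

View pics/c.png

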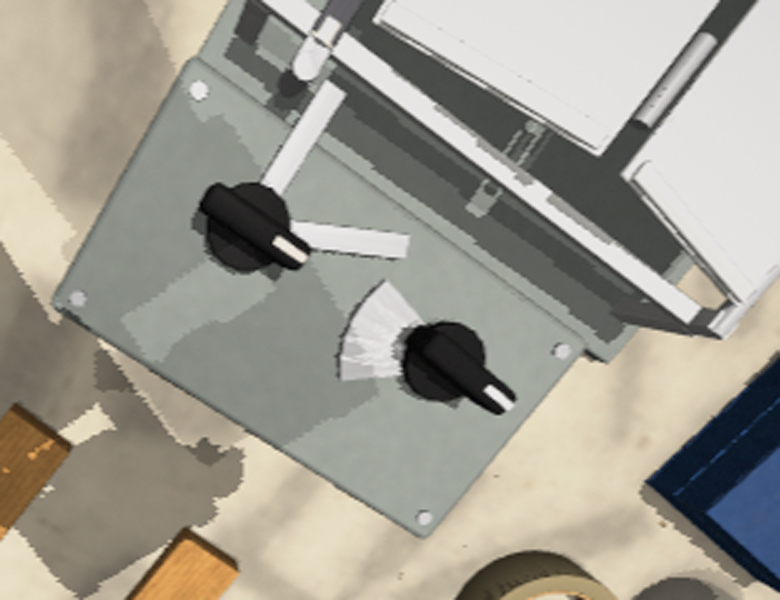

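The crop shows the box's top corners at (192,58), (53,303), (426,537) and (583,345), and both bars along feeder x: lock (205,195)–(303,262), isolator (412,333)–(510,405).

```bash
python3 - <<'E'
from h import *
c=np.load("c.npy",allow_pickle=True)[0]
P=[ray(c,(x/2.5+200,y/2.5),.06)[:2] for x,y in [(192,58),(53,303),(426,537),(583,345)]]
nl,nr,fr,fl=P; print(np.round(P,4))
for a,b in ((nl,fl),(nr,fr)): d=b-a; print("len",np.linalg.norm(d),"yaw",np.arctan2(d[1],d[0]))
for a,b in ((nl,nr),(fl,fr)): d=b-a; print("len",np.linalg.norm(d),"yaw",np.arctan2(d[1],d[0])+np.pi/2)
ctr=np.mean(P,0); print("box centre",ctr)
yaw=np.mean([np.arctan2(*(fl-nl)[::-1]),np.arctan2(*(fr-nr)[::-1])])
Ry=np.array([[np.cos(yaw),-np.sin(yaw)],[np.sin(yaw),np.cos(yaw)]])
o=ctr-Ry@[-.015,-.2175]; print("yaw",yaw,"origin",o)
for n,f in dict(iso=(.044,-.2),lock=(-.076,-.2),grip=(-.117,0)).items(): print(n,o+Ry@f)
for n,e in dict(iso=((412,333),(510,405)),lock=((205,195),(303,262))).items():
    q=[ray(c,(x/2.5+200,y/2.5),.103)[:2] for x,y in e]; d=q[1]-q[0]; print(n,np.mean(q,0),np.linalg.norm(d),np.arctan2(d[1],d[0]))
E
```

```text
[[ 0.4269  0.0244]
 [ 0.4236 -0.1045]
 [ 0.6675 -0.1114]
 [ 0.6697  0.0166]]
len 0.2428730778072532 yaw -0.032053779691681585
len 0.24405179461594298 yaw -0.028266597879633044
len 0.12892581989516008 yaw -0.026001272147233134
len 0.12801415607994535 yaw -0.016763575190353874
box centre [ 0.54694549 -0.04372279]
yaw -0.030160188785657314 origin [0.56849752 0.17322596]
iso [ 0.60644638 -0.02800993]
lock [ 0.48650096 -0.02439126]
grip [0.45155073 0.17675417]
iso [ 0.60299583 -0.02813774] 0.06024174047490644 -0.05427578962440053
lock [ 0.48703328 -0.02561533] 0.051528582028411075 -0.024765466907510584
```

```bash
python3 -m jog '[[0,22,144,92,0,0,-1.007],[0,22,144,92,0,0,-1.007],[0,22,144,92,0,0,-1.007],[0,22,144,92,0,0,-1.007],[0,22,144,92,0,0,-1.007],[0,22,144,92,0,0,-1.007],[0,22,144,92,0,0,-1.007],[0,22,144,92,0,0,-1.007],[0,22,144,92,0,0,-1.007],[0,22,144,92,0,0,-1.007]]'; cat > handle.py <<'E'
import sys
from h import *
# dark bar seen by wrist: lowest-brightness blob near expected point
gx,gy,name=float(sys.argv[1]),float(sys.argv[2]),sys.argv[3]
c=cam("wrist"); im=c["image"]; e=proj(c,(gx,gy,.107)); print("exp px",e.round(), "tcp",get_state()["eef_pos"].round(4),"yaw",round(tyaw(),4),"q",np.round(get_state()["qpos"],2))
f=proj(c,(gx,gy,.1)); cv2.circle(im,tuple(int(v) for v in e),3,(0,0,255),1)
cv2.imwrite("pics/%s.png"%name,im)
E
python3 handle.py .605 -.028 d
```

```text
time: 2.65
eef_pos: [0.605, -0.0287, 0.2001]
tcp_rot: [0.016, 1.0, 0.0, -0.0]
contact_force: [-0.0, 0.7, 0.0]
opening: 0.998
finger_force: 0.0
exp px [263. 196.] tcp [ 0.605  -0.0284  0.2002] yaw 1.5395 q [-0.21  0.18  1.79  0.    1.17 -1.75]
```

View pics/d.png

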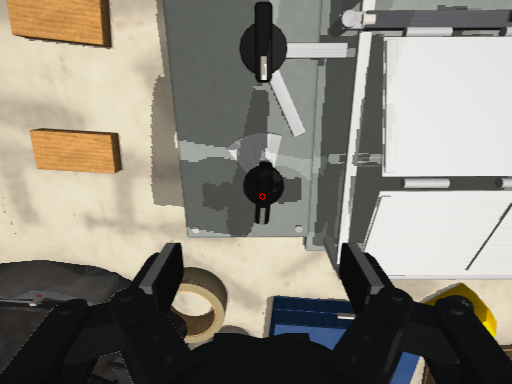

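The red expected point (263,196) sits on the isolator bar's centre, so I can descend and grip.

```bash
python3 -m jog '[[0,0,0,40,0,0,0],[0,0,0,80,0,0,0],[0,0,0,104,0,0,0],[0,0,0,104,0,0,0],[0.6,0,0,104,0,0,0],[1,0,0,104,0,0,0],[1,0,0,104,0,0,0],[1,0,0,104,0,0,0],[1,0,0,104,0,0,0],[1,0,0,104,0,0,0],[1,0,0,104,0,0,0],[1,0,0,104,0,0,0]]' 40
```

```text
time: 3.9
eef_pos: [0.6055, -0.0268, 0.0975]
tcp_rot: [0.015, 1.0, 0.001, 0.0]
contact_force: [-2.0, 4.4, 5.6]
opening: 0.145
finger_force: 42.0
```

```bash
python3 -m jog '[[1,0,1,0,0,0,0.15],[1,0,1,0,0,0,0.3],[1,0,1,0,0,0,0.45],[1,0,1,0,0,0,0.6],[1,0,1,0,0,0,0.75],[1,0,1,0,0,0,0.9],[1,0,1,0,0,0,1.05],[1,0,1,0,0,0,1.2],[1,0,1,0,0,0,1.35],[1,0,1,0,0,0,1.5],[1,0,1,0,0,0,1.6],[1,0,1,0,0,0,1.6]]' 60; python3 -c "
from h import *
print(tyaw(),get_state()['wrist_torque'],get_state()['contact_force'],get_state()['opening'])"
```

```text
time: 5.1
eef_pos: [0.6067, -0.0259, 0.0976]
tcp_rot: [0.727, 0.687, 0.002, 0.001]
contact_force: [3.1, 4.3, 3.8]
opening: 0.136
finger_force: 63.2
-0.05605443032723898 [ 0.73248658 -0.23509268  0.50281666] [3.07198784 4.34903099 3.79990779] 0.13558395707448484
```

```bash
python3 -m jog '[[0,0,0,0,0,0,0],[0,0,0,0,0,0,0],[0,0,0,0,0,0,0],[0,0,0,0,0,0,0],[0,0,0,-40,0,0,0],[0,0,0,-80,0,0,0],[0,-3,-40,-100,0,0,-0.1],[0,-3,-80,-100,0,0,-0.25],[0,-3,-119,-100,0,0,-0.4],[0,-3,-119,-100,0,0,-0.55],[0,-3,-119,-100,0,0,-0.7]]'; python3 -m jog '[[0,0,0,0,0,0,-0.15],[0,0,0,0,0,0,-0.3],[0,0,0,0,0,0,-0.45],[0,0,0,0,0,0,-0.6],[0,0,0,0,0,0,-0.75],[0,0,0,0,0,0,-0.88],[0,0,0,0,0,0,-0.88],[0,0,0,0,0,0,-0.88]]'; python3 handle.py .486 -.0235 e
```

```text
time: 6.2
eef_pos: [0.4847, -0.0228, 0.1959]
tcp_rot: [0.445, 0.895, -0.0, -0.0]
contact_force: [0.2, -0.3, -0.2]
opening: 0.999
finger_force: 0.0
time: 7.0
eef_pos: [0.4861, -0.023, 0.1961]
tcp_rot: [0.026, 1.0, -0.0, -0.0]
contact_force: [-0.2, 0.1, -0.7]
opening: 1.002
finger_force: 0.0
exp px [262. 198.] tcp [ 0.4861 -0.023   0.1961] yaw 1.5195 q [-0.26 -0.09  2.08 -0.    1.15 -1.78]
```

View pics/e.png

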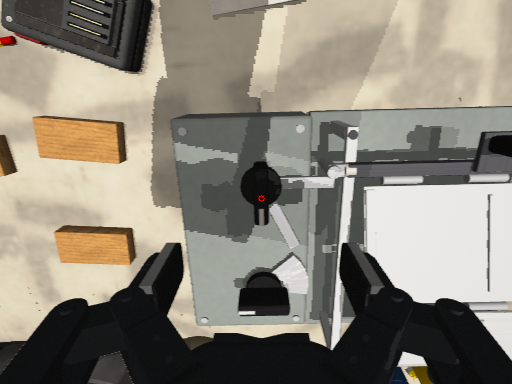

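The isolator bar now lies across the box at (263,300), and the lock bar (262,163–225) is centred under the expected point.

```bash
python3 -m jog '[[0,0,0,40,0,0,0],[0,0,0,80,0,0,0],[0,0,0,99,0,0,0],[0,0,0,99,0,0,0],[0.6,0,0,99,0,0,0],[1,0,0,99,0,0,0],[1,0,0,99,0,0,0],[1,0,0,99,0,0,0],[1,0,0,99,0,0,0],[1,0,0,99,0,0,0],[1,0,0,99,0,0,0]]' 40 && python3 -m jog '[[1,0,0,0,0,0,0.15],[1,0,0,0,0,0,0.3],[1,0,0,0,0,0,0.45],[1,0,0,0,0,0,0.6],[1,0,0,0,0,0,0.75],[1,0,0,0,0,0,0.9],[1,0,0,0,0,0,1.05],[1,0,0,0,0,0,1.2],[1,0,0,0,0,0,1.35],[1,0,0,0,0,0,1.5],[1,0,0,0,0,0,1.6],[1,0,0,0,0,0,1.6]]' 60;  python3 -c "
from h import *
print(tyaw(),get_state()['wrist_torque'],get_state()['contact_force'],get_state()['opening'])"
```

```text
time: 8.15
eef_pos: [0.4868, -0.0233, 0.0981]
tcp_rot: [0.024, 1.0, -0.0, 0.001]
contact_force: [-1.5, -2.2, 5.9]
opening: 0.144
finger_force: 41.9
time: 9.35
eef_pos: [0.4869, -0.0232, 0.0983]
tcp_rot: [0.733, 0.68, -0.0, 0.001]
contact_force: [-1.2, -0.3, 5.5]
opening: 0.133
finger_force: 66.2
-0.07450838777371972 [-0.06543445  0.19971088  0.92140921] [-1.18063924 -0.34925628  5.49970608] 0.13323497207964327
```

```bash
python3 -m jog '[[0,0,0,0,0,0,0],[0,0,0,0,0,0,0],[0,0,0,0,0,0,0],[0,0,0,0,0,0,0],[0,0,0,-40,0,0,0],[0,0,0,-80,0,0,0],[0,0,0,-120,0,0,-0.1],[1,50,-30,-120,0,0,-0.25],[1,100,-60,-120,0,0,-0.4],[1,150,-86,-120,0,0,-0.55],[1,196,-86,-120,0,0,-0.7],[1,196,-86,-120,0,0,-0.85]]'; python3 -m jog '[[1,0,0,0,0,0,-0.15],[1,0,0,0,0,0,-0.3],[1,0,0,0,0,0,-0.45],[1,0,0,0,0,0,-0.6],[1,0,0,0,0,0,-0.77],[1,0,0,0,0,0,-0.77],[1,0,0,0,0,0,-0.77]]'; python3 handle.py .4515 .178 f; python3 - <<'E'
from h import *
c=cam("top");print(blanks(c,show=False)); d,y=tomove((.416,.179,.148)); print(d,y,proj(c,(.4515,.178,.156)))
E
```

```text
time: 10.55
eef_pos: [0.4143, 0.1825, 0.2172]
tcp_rot: [0.384, 0.923, 0.001, -0.0]
contact_force: [0.5, -0.4, 0.3]
opening: 0.145
finger_force: 0.0
time: 11.25
eef_pos: [0.4157, 0.1792, 0.217]
tcp_rot: [0.016, 1.0, 0.0, -0.0]
contact_force: [0.6, 0.6, 0.4]
opening: 0.001
finger_force: 0.0
exp px [262. 225.] tcp [0.4157 0.1792 0.217 ] yaw 1.5393 q [ 0.18 -0.2   2.13  0.    1.21 -1.36]
[(0.29462396240234373, 0.14331842041015624, 18.45106315612793, 59.34904861450195, np.float64(-1.5507678469664148), (167.5, 259.0)), (0.43957598876953125, -0.22623908996582032, 44.595611572265625, 89.08511352539062, np.float64(1.4386710461616676), (286.78900146484375, 215.12136840820312)), (0.45195654296875, -0.36503271484375, 44.41954040527344, 86.08770751953125, np.float64(1.5612128084541919), (330.5, 212.0)), (0.49822802734375, -0.4698733215332031, 35.698970794677734, 49.621925354003906, np.float64(1.3922659967992548), (363.3077087402344, 198.4615478515625)), (0.5798178100585938, -0.21734768676757812, 45.66788101196289, 88.92906188964844, np.float64(1.4663037393162206), (284.4769287109375, 171.68463134765625)), (0.9152841186523437, 0.36899288940429686, 7.057929992675781, 215.66525268554688, np.float64(-1.5455327713431046), (109.5, 69.0)), (1.042099853515625, 0.3971597290039062, 177.1291046142578, 286.33514404296875, np.float64(-1.535162245207795), (103.5, 33.5))]
[-0.3 -0.2 69.1] 1.5398143157824369 [149.02758542 202.82850185]
```

View pics/f.png

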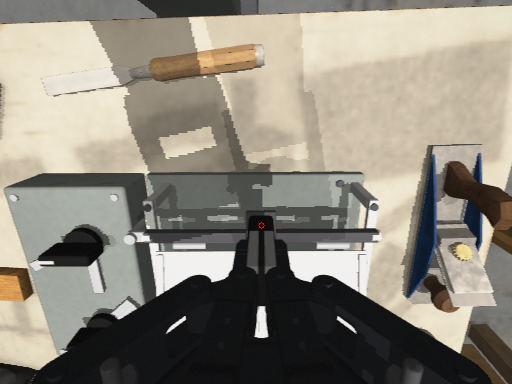

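The lock bar now lies across the box at (75,252), and the grip top is at (262,222), right in line with the closed fingers.

```bash
python3 -m jog '[[1,0,0,40,0,0,0],[1,0,0,69,0,0,0],[1,0,0,69,0,0,0],[1,-15,0,69,0,0,0],[1,-30,0,69,0,0,0],[1,-50,0,69,0,0,0],[1,-70,0,69,0,0,0],[1,-90,0,69,0,0,0],[1,-110,0,69,0,0,0],[1,-130,0,69,0,0,0]]'; python3 -m jog '[[1,-20,0,0,0,0,0],[1,-40,0,0,0,0,0],[1,-60,0,0,0,0,0],[1,-80,0,0,0,0,0],[1,-90,0,0,0,0,0],[1,-95,0,0,0,0,0],[1,-100,0,0,0,0,0],[1,-103,0,0,0,0,0],[1,-103,0,0,0,0,0]]'
```

```text
time: 12.35
eef_pos: [0.5447, 0.1758, 0.1485]
tcp_rot: [0.015, 1.0, -0.0, -0.003]
contact_force: [-5.2, 0.2, 0.2]
opening: 0.001
finger_force: 2.6
time: 13.25
eef_pos: [0.6486, 0.1727, 0.1487]
tcp_rot: [0.014, 1.0, 0.0, -0.0]
contact_force: [-3.8, -0.0, 1.3]
opening: -0.001
finger_force: 2.0
```

```bash
python3 -m jog '[[1,-2,0,0,0,0,0],[1,-4,0,0,0,0,0],[1,-6,0,0,0,0,0],[1,-8,0,0,0,0,0],[1,-8,0,0,0,0,0]]';python3 look.py g scene | head -3; python3 -c "
from h import *
print(get_state()['contact_force'])"
```

```text
time: 13.75
eef_pos: [0.649, 0.1728, 0.1488]
tcp_rot: [0.014, 1.0, -0.001, -0.012]
contact_force: [-27.6, -1.6, 15.0]
opening: 0.001
finger_force: 14.1
scene [-0.078  0.91   0.657] 464.142790729583
{'time': np.float64(13.8), 'qpos': array([ 1.090e-01,  3.770e-01,  1.645e+00,  1.000e-03,  1.143e+00,
       -1.434e+00]), 'dq': array([-0.   , -0.005,  0.003, -0.003, -0.006, -0.   ]), 'joint_efforts': array([-3.9370e+00, -3.4093e+01, -3.3328e+01, -3.5300e-01, -6.2710e+00,
[-26.9891742   -1.13295759  14.34813863]
```

View pics/g_scene.png

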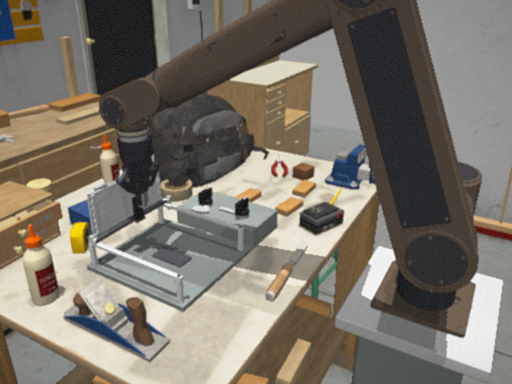

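The cover's panels stand folded at the rear (px 125,200) and the platen is clear; the 27 N push confirms the stop. Now I'll back off and measure the platen.

```bash
python3 -m jog '[[1,30,0,0,0,0,0],[1,70,0,0,0,0,0],[1,70,0,-50,0,0,0],[1,70,0,-100,0,0,0],[1,70,0,-120,0,0,0],[1,70,0,-120,0,0,0],[1,70,0,-120,0,0,0]]'; python3 - <<'E'
from h import *
c=cam("wrist"); im=c["image"]; o=(.5685,.1747)
print(get_state()["eef_pos"],tyaw())
yaw=-.028; Rz=np.array([[np.cos(yaw),-np.sin(yaw)],[np.sin(yaw),np.cos(yaw)]])
cor=[proj(c,[*(np.array(o)+Rz@f),.02]) for f in ((-.045,-.0225),(-.045,.0225),(.045,.0225),(.045,-.0225))]
print(np.round(cor,1))
np.save("p.npy",np.array([c],dtype=object),allow_pickle=True)
out=cv2.resize(im,None,fx=1.5,fy=1.5)
cv2.imwrite("pics/p.png",out)
E
```

```text
time: 14.5
eef_pos: [0.5874, 0.1742, 0.2692]
tcp_rot: [0.014, 1.0, 0.0, 0.002]
contact_force: [0.1, -0.2, -0.0]
opening: -0.006
finger_force: 0.0
[0.5866981  0.17411934 0.26743132] 1.5418204764590853
[[244.5 107.5]
 [278.9 107.4]
 [277.6 173.4]
 [245.9 173.5]]
```

View pics/p.png

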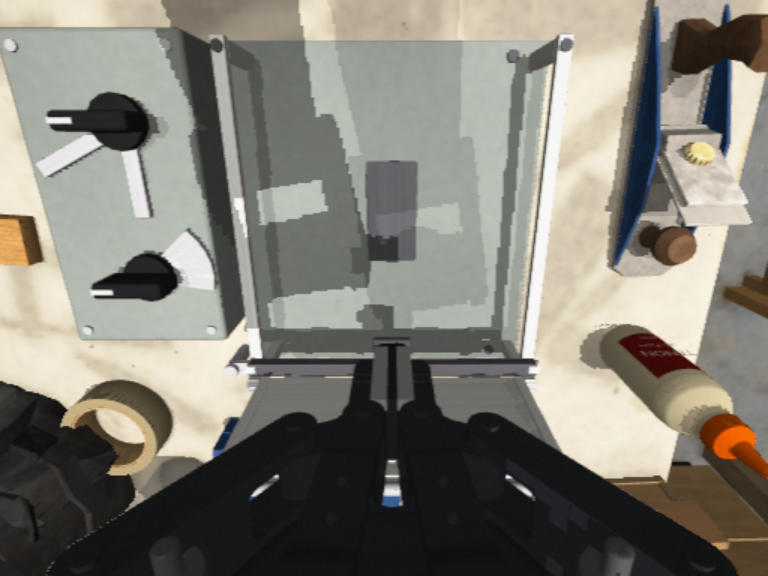

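The platen's corners (÷1.5: 244,107 – 278,174) match the prediction within a pixel, and the feeder is isolated, unlocked and open. Next I'll go above blank A.

```bash
python3 -m jog '[[0,135,-404,48,0,0,1.673],[0,135,-404,48,0,0,1.673],[0,135,-404,48,0,0,1.673],[0,135,-404,48,0,0,1.673],[0,135,-404,48,0,0,1.673],[0,135,-404,48,0,0,1.673],[0,135,-404,48,0,0,1.673],[0,135,-404,48,0,0,1.673],[0,135,-404,48,0,0,1.673],[0,135,-404,48,0,0,1.673],[0,135,-404,48,0,0,1.673],[0,135,-404,48,0,0,1.673]]'; python3 -m jog '[[0,0,0,0,0,0,0.04],[0,0,0,0,0,0,0.04],[0,0,0,0,0,0,0.04],[0,0,0,0,0,0,0.04]]'; cat > pick.py <<'E'
from h import *
s=get_state(); c=cam("wrist"); print("tcp",s["eef_pos"].round(4),"yaw",round(tyaw(),4))
for b in blanks(c):
    if b[3]>80:
        d,_=tomove((b[0],b[1],.016)); w=(b[4]-np.pi/2-tyaw()+np.pi/2)%np.pi-np.pi/2
        print("   move",d,"az",round(-w,3))
cv2.imwrite("pics/pick_%d.png"%(s["time"]*100),c["image"])
E
python3 pick.py
```

```text
time: 15.75
eef_pos: [0.4392, -0.2256, 0.218]
tcp_rot: [0.753, 0.659, -0.0, -0.002]
contact_force: [-0.0, 0.6, 0.1]
opening: 1.0
finger_force: 0.0
time: 16.15
eef_pos: [0.4401, -0.2254, 0.2197]
tcp_rot: [0.764, 0.645, -0.0, -0.0]
contact_force: [0.6, -0.2, 0.3]
opening: 1.0
finger_force: 0.0
tcp [ 0.4401 -0.2254  0.2197] yaw -0.1696
xy [ 0.5067 -0.4881] wh [55.9 56.6] longdir 1.373 px [334. 322.]
xy [ 0.4546 -0.3644] wh [44.5 88.9] longdir 1.556 px [288. 258.]
xy [ 0.4386 -0.2513] wh [36.9 45.2] longdir -0.17 px [263. 184.]
xy [ 0.4449 -0.2031] wh [43.6 43.6] longdir -0.147 px [262. 145.]
xy [ 0.5819 -0.2171] wh [45.1 89.5] longdir 1.478 px [378. 136.]
   move [-134.6   37.8  203.9] az -0.155
   move [ 32.1 138.4 203.9] az -0.077
```

```bash
sed -i 's/(8,90,110),(20,200,255)/(6,80,60),(22,255,255)/; s/m=cv2.morphologyEx(m,cv2.MORPH_OPEN/m=cv2.morphologyEx(cv2.morphologyEx(m,cv2.MORPH_CLOSE,np.ones((9,9),np.uint8)),cv2.MORPH_OPEN/' h.py; python3 pick.py
```

```text
tcp [ 0.4401 -0.2254  0.2199] yaw -0.1698
xy [ 0.019 -0.411] wh [24.9 79.4] longdir 0.495 px [ 11. 325.]
xy [ 0.5045 -0.482 ] wh [66.5 67.1] longdir 1.4 px [332. 320.]
xy [ 0.0712 -0.2992] wh [29.9 63.3] longdir 0.414 px [ 12. 262.]
xy [ 0.4546 -0.3599] wh [45.  98.6] longdir 1.557 px [287. 255.]
xy [ 0.3478 -0.3183] wh [  9.9 103. ] longdir -1.471 px [205. 240.]
xy [ 0.4423 -0.225 ] wh [45.1 91.3] longdir 1.438 px [262. 162.]
xy [ 0.3161 -0.1656] wh [28.1 31. ] longdir -0.345 px [148. 132.]
xy [ 0.5798 -0.2165] wh [49.7 90.1] longdir 1.474 px [377. 135.]
   move [-130.   37.  204.] az -0.156
   move [-107.2  -75.3  204. ] az -0.269
   move [  0.8   2.1 204. ] az -0.037
   move [ 32.4 136.1 204. ] az -0.073
```

```bash
python3 -m jog '[[0,1,2,50,0,0,-0.037],[0,1,2,100,0,0,-0.037],[0,1,2,150,0,0,-0.037],[0,1,2,185,0,0,-0.037],[0,1,2,204,0,0,-0.037],[0,1,2,204,0,0,-0.037],[0.3,1,2,204,0,0,-0.037],[1,1,2,204,0,0,-0.037],[1,1,2,204,0,0,-0.037],[1,1,2,204,0,0,-0.037],[1,1,2,204,0,0,-0.037]]' 40; python3 -m jog '[[1,0,0,-10,0,0,0],[1,0,0,-40,0,0,0],[1,0,0,-80,0,0,0],[1,0,0,-120,0,0,0],[1,0,0,-160,0,0,0],[1,0,0,-160,0,0,0]]'; python3 pick.py >/dev/null; ls -t pics|head -1; python3 -c "
from h import *
print(tomove((.568,.1742,.165)),get_state()['qpos'].round(2))"
```

```text
time: 17.35
eef_pos: [0.4437, -0.2261, 0.0182]
tcp_rot: [0.753, 0.658, 0.0, 0.002]
contact_force: [-0.6, -0.1, 6.2]
opening: 0.517
finger_force: 43.1
time: 17.95
eef_pos: [0.4452, -0.2272, 0.1835]
tcp_rot: [0.753, 0.658, 0.001, 0.007]
contact_force: [0.3, -0.2, -0.3]
opening: 0.513
finger_force: 42.3
pick_1795.png
(array([413.3,  69.6,  14. ]), np.float64(-0.13378942174836922)) [-0.68 -0.05  2.07  0.    1.11 -0.54]
```

```bash
python3 -m jog '[[1,40,7,10,0,0,-0.14],[1,80,14,10,0,0,-0.28],[1,120,21,10,0,0,-0.42],[1,160,28,10,0,0,-0.56],[1,200,35,10,0,0,-0.7],[1,240,42,10,0,0,-0.84],[1,280,49,10,0,0,-0.98],[1,320,56,10,0,0,-1.12],[1,360,62,10,0,0,-1.26],[1,390,66,10,0,0,-1.4],[1,413,70,10,0,0,-1.54],[1,413,70,10,0,0,-1.677]]' 60; python3 -m jog '[[1,0,0,0,0,0,0],[1,0,0,0,0,0,0],[1,0,0,0,0,0,0],[1,0,0,0,0,0,0]]'; cat > place.py <<'E'
import sys
from h import *
n=int(sys.argv[1]); s=get_state(); print("tcp",s["eef_pos"].round(4),"yaw",round(tyaw(),4),"open",round(float(s["opening"]),3))
d,y=tomove((.568,.1742,.020+.019*n+.017)); print("move",d,"az",round(-(1.543-y),4))
E
python3 place.py 0
```

```text
time: 19.2
eef_pos: [0.5657, 0.1775, 0.164]
tcp_rot: [0.009, 1.0, 0.0, -0.002]
contact_force: [-0.2, -0.4, -0.5]
opening: 0.509
finger_force: 67.0
time: 19.6
eef_pos: [0.5666, 0.1744, 0.1659]
tcp_rot: [0.015, 1.0, -0.0, -0.0]
contact_force: [-0.4, 0.0, 0.1]
opening: 0.507
finger_force: 67.0
tcp [0.5666 0.1744 0.1659] yaw 1.5409 open 0.507
move [-1.500e+00 -1.000e-01  1.289e+02] az -0.0021
```

```bash
python3 -m jog '[[1,-1.5,0,40,0,0,0],[1,-1.5,0,80,0,0,0],[1,-1.5,0,110,0,0,0],[1,-1.5,0,122,0,0,0],[1,-1.5,0,127,0,0,0],[1,-1.5,0,129,0,0,0],[1,-1.5,0,129,0,0,0],[1,-1.5,0,129,0,0,0]]'
```

```text
time: 20.4
eef_pos: [0.5695, 0.1751, 0.0387]
tcp_rot: [0.014, 1.0, 0.0, 0.002]
contact_force: [-0.4, 0.6, -0.6]
opening: 0.507
finger_force: 67.0
```

```bash
python3 -m jog '[[1,0,0,1.5,0,0,0],[1,0,0,1.5,0,0,0],[0.8,0,0,1.5,0,0,0],[0,0,0,1,0,0,0],[0,0,0,1,0,0,0],[0,0,0,0,0,0,0],[0,0,0,-50,0,0,0],[0,0,0,-100,0,0,0],[0,0,0,-150,0,0,0],[0,0,0,-180,0,0,0],[0,0,0,-180,0,0,0],[0,0,0,-180,0,0,0]]'; cat > chk.py <<'E'
import sys
from h import *
z=.020+.019*int(sys.argv[1]); c=cam("wrist"); cv2.imwrite("pics/chk%s.png"%sys.argv[1],c["image"]); print("tcp",get_state()["eef_pos"].round(4),tyaw())
blanks(c,z)
print("platen ctr px",proj(c,(.568,.1742,z)).round(1),[proj(c,(.568+a,.1742+b,z)).round(0) for a,b in ((-.045,-.0225),(.045,.0225))])
t=cam("top"); print("TOP"); [print(np.round(b[:5],4)) for b in blanks(t,z,show=False)+blanks(t,show=False) if b[3]>80 and b[3]<105 and b[2]>30]
E
python3 chk.py 1
```

```text
time: 21.6
eef_pos: [0.5685, 0.175, 0.2178]
tcp_rot: [0.014, 1.0, 0.0, 0.001]
contact_force: [0.0, 0.2, -0.3]
opening: 1.004
finger_force: 0.0
tcp [0.5676 0.1748 0.2159] 1.5429952348183975
xy [0.8913 0.3971] wh [44.4 82.7] longdir 0.429 px [416. 368.]
xy [0.8428 0.5215] wh [19.5 62.5] longdir 0.262 px [504. 342.]
xy [ 0.7497 -0.1281] wh [ 37.1 111.5] longdir -1.092 px [ 47. 301.]
xy [0.7111 0.4251] wh [28.2 35.2] longdir -0.991 px [456. 272.]
xy [0.6206 0.4667] wh [10.4 33.8] longdir 0.262 px [506. 204.]
xy [0.6026 0.4257] wh [34.5 36.3] longdir -1.51 px [475. 192.]
xy [0.5676 0.1742] wh [45.2 89.9] longdir -0.028 px [261. 167.]
xy [0.5261 0.4275] wh [11.8 25.3] longdir 0.853 px [493. 125.]
xy [0.43   0.4088] wh [ 7.7 27.2] longdir 1.542 px [498.  26.]
platen ctr px [261.2 169.1] [array([239., 130.]), array([281., 205.])]
TOP
[ 0.4499 -0.362  44.2219 84.8683 -1.5707]
[ 0.5758 -0.2161 45.8208 88.9966  1.4737]
[ 5.62300e-01  1.73000e-01  4.65024e+01  8.40154e+01 -2.34000e-02]
[ 0.4523 -0.3652 44.8524 86.0785 -1.5707]
[ 0.58   -0.2173 46.4741 90.2656  1.4737]
[ 5.66300e-01  1.77400e-01  4.71655e+01  8.52134e+01 -2.34000e-02]
```

Blank A is on the platen at (0.5676, 0.1742), yaw -0.028, as intended. Next is blank C.

```bash
python3 -m jog '[[0,-23,-391,0,0,0,1.639],[0,-23,-391,0,0,0,1.639],[0,-23,-391,0,0,0,1.639],[0,-23,-391,0,0,0,1.639],[0,-23,-391,0,0,0,1.639],[0,-23,-391,0,0,0,1.639],[0,-23,-391,0,0,0,1.639],[0,-23,-391,0,0,0,1.639],[0,-23,-391,0,0,0,1.639],[0,-23,-391,0,0,0,1.639],[0,-23,-391,0,0,0,1.639],[0,-23,-391,0,0,0,1.639]]'; python3 -m jog '[[0,0,0,0,0,0,0],[0,0,0,0,0,0,0],[0,0,0,0,0,0,0],[0,0,0,0,0,0,0]]';  python3 pick.py
```

```text
time: 22.9
eef_pos: [0.5794, -0.2163, 0.2143]
tcp_rot: [0.74, 0.672, -0.001, -0.002]
contact_force: [0.3, -0.6, -0.3]
opening: 0.998
finger_force: 0.0
time: 23.3
eef_pos: [0.5805, -0.2164, 0.2171]
tcp_rot: [0.74, 0.673, 0.0, -0.0]
contact_force: [0.9, -0.2, 0.6]
opening: 1.0
finger_force: 0.0
tcp [ 0.5805 -0.2164  0.2171] yaw -0.0952
xy [ 0.5024 -0.4695] wh [43.6 58.7] longdir -0.115 px [226. 330.]
xy [ 0.4698 -0.3626] wh [ 41.3 106.3] longdir 1.273 px [189. 270.]
xy [ 0.2984 -0.1666] wh [27.9 30. ] longdir -0.36 px [ 20. 146.]
xy [ 0.583 -0.216] wh [45.  90.8] longdir 1.475 px [263. 162.]
xy [ 0.8025 -0.1258] wh [ 89.9 111.1] longdir 0.499 px [458.  63.]
   move [-156.   -96.3  201.2] az 0.203
   move [  0.7   2.5 201.2] az 0.001
   move [111.4 212.4 201.2] az 0.977
```

```bash
python3 -m jog '[[0,0.7,2,50,0,0,0],[0,0.7,2,100,0,0,0],[0,0.7,2,150,0,0,0],[0,0.7,2,185,0,0,0],[0,0.7,2,200,0,0,0],[0,0.7,2,200,0,0,0],[0.3,0.7,2,200,0,0,0],[1,0.7,2,200,0,0,0],[1,0.7,2,200,0,0,0],[1,0.7,2,200,0,0,0],[1,0.7,2,200,0,0,0]]' 40; python3 -m jog '[[1,0,0,-10,0,0,0],[1,0,0,-40,0,0,0],[1,0,0,-80,0,0,0],[1,0,0,-120,0,0,0],[1,0,0,-160,0,0,0],[1,0,0,-170,0,0,0],[1,0,0,-170,0,0,0],[1,0,0,-170,0,0,0]]' 60; python3 -c "
from h import *
print(tomove((.568,.1742,.165)),get_state()['opening'])"
```

```text
time: 24.45
eef_pos: [0.5844, -0.2171, 0.0201]
tcp_rot: [0.74, 0.672, 0.001, 0.002]
contact_force: [0.4, -0.2, 6.3]
opening: 0.515
finger_force: 43.1
time: 25.25
eef_pos: [0.5815, -0.2155, 0.1854]
tcp_rot: [0.74, 0.672, -0.0, -0.001]
contact_force: [-0.0, -0.2, -1.5]
opening: 0.505
finger_force: 62.9
(array([386.6, -50.7,  21. ]), np.float64(-0.09601733758127887)) 0.5050018773522981
```

```bash
python3 -m jog '[[1,40,-5,10,0,0,-0.14],[1,80,-10,15,0,0,-0.28],[1,120,-15,15,0,0,-0.42],[1,160,-20,15,0,0,-0.56],[1,200,-26,15,0,0,-0.7],[1,240,-31,15,0,0,-0.84],[1,280,-36,15,0,0,-0.98],[1,320,-42,15,0,0,-1.12],[1,350,-46,15,0,0,-1.26],[1,375,-50,15,0,0,-1.4],[1,387,-51,15,0,0,-1.54],[1,387,-51,15,0,0,-1.639]]' 60; python3 -m jog '[[1,0,0,0,0,0,0],[1,0,0,0,0,0,0],[1,0,0,0,0,0,0],[1,0,0,0,0,0,0],[1,0,0,0,0,0,0]]'; python3 place.py 1
```

```text
time: 26.45
eef_pos: [0.5666, 0.1757, 0.1685]
tcp_rot: [0.01, 1.0, -0.0, -0.003]
contact_force: [-0.3, 0.1, -1.1]
opening: 0.505
finger_force: 62.8
time: 26.95
eef_pos: [0.5688, 0.1737, 0.1721]
tcp_rot: [0.014, 1.0, -0.0, -0.0]
contact_force: [-0.2, 0.5, -0.4]
opening: 0.5
finger_force: 62.8
tcp [0.5688 0.1737 0.1721] yaw 1.5419 open 0.5
move [  0.8   0.4 116.1] az -0.0011
```

```bash
python3 -m jog '[[1,0.8,0.4,40,0,0,-0.001],[1,0.8,0.4,80,0,0,-0.001],[1,0.8,0.4,100,0,0,-0.001],[1,0.8,0.4,108,0,0,-0.001],[1,0.8,0.4,112,0,0,-0.001],[1,0.8,0.4,113,0,0,-0.001],[1,0.8,0.4,113,0,0,-0.001],[1,0.8,0.4,113,0,0,-0.001],[1,0.8,0.4,113,0,0,-0.001]]'
```

```text
time: 27.85
eef_pos: [0.5687, 0.1746, 0.0603]
tcp_rot: [0.013, 1.0, 0.0, 0.001]
contact_force: [0.3, 0.4, -0.4]
opening: 0.505
finger_force: 62.8
```

```bash
python3 -m jog '[[1,0,0,1,0,0,0],[1,0,0,2,0,0,0],[1,0,0,2,0,0,0],[1,0,0,2,0,0,0]]'
```

```text
time: 28.25
eef_pos: [0.5687, 0.1746, 0.0593]
tcp_rot: [0.013, 1.0, 0.0, 0.0]
contact_force: [-2.2, -0.6, 8.4]
opening: 0.507
finger_force: 63.7
```

Contact at 8 N: the blank is seated, so release.

```bash
python3 -m jog '[[0.8,0,0,-0.5,0,0,0],[0,0,0,-0.5,0,0,0],[0,0,0,-0.5,0,0,0],[0,0,0,-1,0,0,0],[0,0,0,-50,0,0,0],[0,0,0,-100,0,0,0],[0,0,0,-150,0,0,0],[0,0,0,-160,0,0,0],[0,0,0,-160,0,0,0],[0,0,0,-160,0,0,0],[0,0,0,-160,0,0,0]]'; python3 chk.py 2
```

```text
time: 29.35
eef_pos: [0.5665, 0.1742, 0.2139]
tcp_rot: [0.013, 1.0, -0.0, -0.003]
contact_force: [0.5, 0.4, -0.2]
opening: 1.0
finger_force: 0.0
tcp [0.5666 0.1743 0.214 ] 1.5439422045438826
xy [0.8583 0.3807] wh [42.9 64.8] longdir 0.371 px [416. 370.]
xy [0.817  0.4979] wh [11.7 41.4] longdir 0.257 px [506. 347.]
xy [ 0.7318 -0.1093] wh [ 30.5 102.3] longdir -1.007 px [ 44. 305.]
xy [0.6981 0.4119] wh [24.5 37.4] longdir -1.061 px [461. 276.]
xy [0.6099 0.4462] wh [ 6.5 31.6] longdir 0.257 px [508. 206.]
xy [0.5952 0.4104] wh [31.5 35.3] longdir 1.544 px [478. 196.]
xy [0.5659 0.1735] wh [44.6 92.2] longdir -0.028 px [262. 174.]
xy [0.5245 0.414 ] wh [12.  29.3] longdir 0.914 px [498. 130.]
xy [0.4338 0.3925] wh [ 7.2 23.5] longdir 1.543 px [499.  30.]
platen ctr px [262.1 177.5] [array([239., 136.]), array([283., 215.])]
TOP
[ 0.4476 -0.3589 43.6228 83.7187 -1.5707]
[ 0.4523 -0.3652 44.8524 86.0785 -1.5707]
```

View pics/chk2.png

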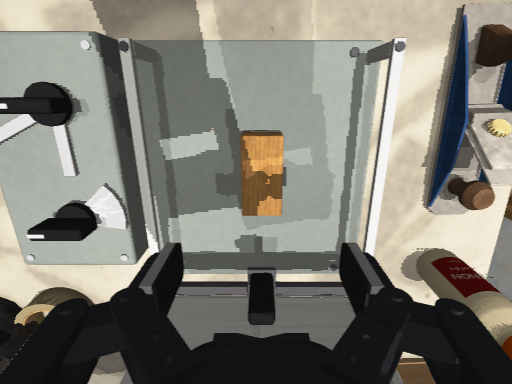

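The pile on the platen (px 243–284 × 135–216) sits squarely, matching the expected 136–215 edges. Last is blank B.

```bash
python3 -m jog '[[0,98,-541,0,0,0,1.559],[0,98,-541,0,0,0,1.559],[0,98,-541,0,0,0,1.559],[0,98,-541,0,0,0,1.559],[0,98,-541,0,0,0,1.559],[0,98,-541,0,0,0,1.559],[0,98,-541,0,0,0,1.559],[0,98,-541,0,0,0,1.559],[0,98,-541,0,0,0,1.559],[0,98,-541,0,0,0,1.559],[0,98,-541,0,0,0,1.559],[0,98,-541,0,0,0,1.559]]'; python3 -m jog '[[0,0,0,0,0,0,0],[0,0,0,0,0,0,0],[0,0,0,0,0,0,0],[0,0,0,0,0,0,0],[0,0,0,0,0,0,0]]';  python3 pick.py
```

```text
time: 30.65
eef_pos: [0.4536, -0.3687, 0.2158]
tcp_rot: [0.715, 0.699, -0.001, -0.0]
contact_force: [-0.1, 0.2, 0.4]
opening: 0.999
finger_force: 0.0
time: 31.15
eef_pos: [0.456, -0.3627, 0.2173]
tcp_rot: [0.712, 0.702, -0.0, 0.0]
contact_force: [-0.6, -0.3, 0.2]
opening: 1.0
finger_force: 0.0
tcp [ 0.456  -0.3627  0.2173] yaw -0.0137
xy [ 0.1239 -0.538 ] wh [ 15.1 156.3] longdir 0.635 px [ 31. 286.]
xy [ 0.5061 -0.4769] wh [60.6 63.3] longdir 1.366 px [300. 246.]
xy [ 0.4547 -0.3639] wh [45.2 89.9] longdir 1.558 px [260. 164.]
xy [ 0.3507 -0.351 ] wh [  9.6 147.5] longdir -1.473 px [172. 152.]
   move [-179.5 -329.7  201.3] az 0.922
   move [ -1.   -1.3 201.4] az -0.001
   move [  10.6 -105.5  201.3] az -0.111
```

```bash
python3 -m jog '[[0,-1,-1,50,0,0,0],[0,-1,-1,100,0,0,0],[0,-1,-1,150,0,0,0],[0,-1,-1,185,0,0,0],[0,-1,-1,200,0,0,0],[0,-1,-1,200,0,0,0],[0.3,-1,-1,200,0,0,0],[1,-1,-1,200,0,0,0],[1,-1,-1,200,0,0,0],[1,-1,-1,200,0,0,0],[1,-1,-1,200,0,0,0]]' 40; python3 -m jog '[[1,0,0,-10,0,0,0],[1,0,0,-40,0,0,0],[1,0,0,-80,0,0,0],[1,0,0,-120,0,0,0],[1,0,0,-160,0,0,0],[1,0,0,-170,0,0,0],[1,0,0,-170,0,0,0],[1,0,0,-170,0,0,0]]' 60; python3 -c "
from h import *
print(tomove((.568,.1742,.175)),get_state()['opening'])"
```

```text
time: 32.3
eef_pos: [0.456, -0.3662, 0.0199]
tcp_rot: [0.712, 0.702, -0.0, 0.002]
contact_force: [0.1, 1.5, 6.8]
opening: 0.513
finger_force: 43.0
time: 33.1
eef_pos: [0.4538, -0.3639, 0.1856]
tcp_rot: [0.712, 0.702, 0.0, -0.001]
contact_force: [-1.0, 0.5, -0.9]
opening: 0.509
finger_force: 63.0
(array([539.7, 106.1,  11.5]), np.float64(-0.015034291930156509)) 0.5092181390524676
```

```bash
python3 -m jog '[[1,35,7,5,0,0,-0.13],[1,80,16,5,0,0,-0.26],[1,125,25,5,0,0,-0.39],[1,170,34,5,0,0,-0.52],[1,215,42,5,0,0,-0.65],[1,260,51,5,0,0,-0.78],[1,305,60,5,0,0,-0.91],[1,350,69,5,0,0,-1.04],[1,395,78,5,0,0,-1.17],[1,440,87,5,0,0,-1.3],[1,485,96,5,0,0,-1.43],[1,520,103,5,0,0,-1.558]]' 60; python3 -m jog '[[1,0,0,0,0,0,0],[1,0,0,0,0,0,0],[1,0,0,0,0,0,0],[1,0,0,0,0,0,0],[1,0,0,0,0,0,0]]'; python3 place.py 2
```

```text
time: 34.3
eef_pos: [0.5637, 0.1561, 0.1788]
tcp_rot: [0.011, 1.0, -0.0, -0.003]
contact_force: [0.3, -1.2, -0.3]
opening: 0.509
finger_force: 63.0
time: 34.8
eef_pos: [0.5652, 0.1525, 0.1819]
tcp_rot: [0.015, 1.0, -0.0, -0.0]
contact_force: [-0.2, -0.5, -0.7]
opening: 0.506
finger_force: 63.0
tcp [0.5652 0.1525 0.1819] yaw 1.541 open 0.506
move [ -2.2  21.7 106.9] az -0.002
```

```bash
python3 -m jog '[[1,-2.2,21.7,0,0,0,-0.002],[1,-2.2,21.7,0,0,0,-0.002],[1,-2.2,21.7,40,0,0,-0.002],[1,-2.2,21.7,75,0,0,-0.002],[1,-2.2,21.7,92,0,0,-0.002],[1,-2.2,21.7,99,0,0,-0.002],[1,-2.2,21.7,102,0,0,-0.002],[1,-2.2,21.7,102,0,0,-0.002],[1,-2.2,21.7,102,0,0,-0.002],[1,-2.2,21.7,102,0,0,-0.002]]'; python3 place.py 2
```

```text
time: 35.8
eef_pos: [0.5691, 0.1754, 0.0817]
tcp_rot: [0.013, 1.0, 0.0, 0.001]
contact_force: [-0.2, -0.2, 0.5]
opening: 0.508
finger_force: 63.0
tcp [0.5691 0.1754 0.0817] yaw 1.545 open 0.508
move [ 1.1 -1.3  6.7] az 0.002
```

```bash
python3 -m jog '[[1,0,-0.5,1,0,0,0],[1,0,-0.5,2.5,0,0,0],[1,0,-0.5,4,0,0,0],[1,0,-0.5,4,0,0,0],[1,0,-0.5,4,0,0,0]]'
```

```text
time: 36.3
eef_pos: [0.5686, 0.175, 0.0781]
tcp_rot: [0.013, 1.0, 0.0, 0.0]
contact_force: [-3.5, -0.2, 8.1]
opening: 0.509
finger_force: 63.9
```

```bash
python3 -m jog '[[0.8,0,0,-0.5,0,0,0],[0,0,0,-0.5,0,0,0],[0,0,0,-0.5,0,0,0],[0,0,0,-1,0,0,0],[0,0,0,-50,0,0,0],[0,0,0,-100,0,0,0],[0,0,0,-150,0,0,0],[0,70,0,-160,0,0,0],[0,70,0,-160,0,0,0],[0,70,0,-160,0,0,0],[0,70,0,-160,0,0,0]]'; python3 chk.py 3 | head -12; python3 - <<'E'
from h import *
a=cam("wrist")["image"][:384,120:420]; b=cam("scene")["image"][180:310,60:360]
cv2.imwrite("pics/fin.png",np.hstack([cv2.resize(a,(375,480)),cv2.resize(b,(425,480))]))
E
```

```text
time: 37.4
eef_pos: [0.4983, 0.1767, 0.2361]
tcp_rot: [0.013, 1.0, 0.0, 0.0]
contact_force: [0.4, 0.2, 0.2]
opening: 0.999
finger_force: 0.0
tcp [0.4986 0.1766 0.2358] 1.5449834332792756
xy [0.809  0.3872] wh [22.1 64.3] longdir 1.546 px [412. 378.]
xy [0.721 0.486] wh [18.5 96.5] longdir 0.782 px [497. 328.]
xy [0.5844 0.3953] wh [26.4 35.3] longdir 0.856 px [451. 238.]
xy [0.5594 0.4514] wh [16.2 42.9] longdir 0.263 px [504. 219.]
xy [0.5585 0.174 ] wh [ 44.5 103.4] longdir -0.027 px [262. 222.]
xy [0.5151 0.398 ] wh [12.4 23.4] longdir 0.741 px [465. 184.]
xy [0.4537 0.4262] wh [ 9.9 42.8] longdir 0.263 px [506. 125.]
xy [0.4266 0.382 ] wh [ 9.1 28.6] longdir 0.89 px [468.  99.]
platen ctr px [261.3 232. ] [array([240., 196.]), array([281., 265.])]
TOP
```

View pics/fin.png

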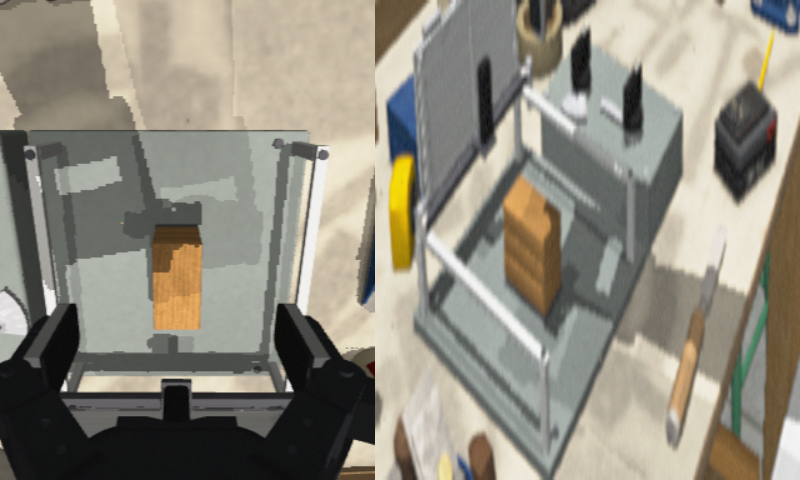

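The pile of three looks flush and the cover stands folded. I'll take one zoomed look at the layers' edges.

```bash
python3 - <<'E'
from h import *
c=cam("wrist"); a=c["image"][165:280,215:310]; s=cam("scene"); u,v=proj(s,(.568,.174,.05)).astype(int); b=s["image"][v-32:v+32,u-30:u+30]
cv2.imwrite("pics/zoom.png",np.hstack([cv2.resize(a,(400,484),interpolation=cv2.INTER_NEAREST),cv2.resize(b,(400,484),interpolation=cv2.INTER_NEAREST)]))
for nm,cc,off,k in (("w",c,(215,165),(400/95,484/115)),("s",s,(u-30,v-32),(400/60,484/64))):
  yaw=-.028; Rz=np.array([[np.cos(yaw),-np.sin(yaw)],[np.sin(yaw),np.cos(yaw)]])
  for z in (.02,.039,.058,.077):
    print(nm,z,[((proj(cc,[*(np.array([.568,.1742])+Rz@f),z])-off)*k).round().tolist() for f in ((-.045,-.0225),(-.045,.0225),(.045,.0225),(.045,-.0225))])
E
```

```text
w 0.02 [[123.0, 64.0], [269.0, 64.0], [263.0, 321.0], [128.0, 321.0]]
w 0.039 [[120.0, 84.0], [273.0, 84.0], [266.0, 351.0], [125.0, 351.0]]
w 0.058 [[115.0, 105.0], [277.0, 106.0], [270.0, 385.0], [122.0, 385.0]]
w 0.077 [[111.0, 130.0], [282.0, 130.0], [274.0, 422.0], [118.0, 422.0]]
s 0.02 [[347.0, 329.0], [268.0, 398.0], [77.0, 314.0], [159.0, 250.0]]
s 0.039 [[344.0, 279.0], [265.0, 347.0], [72.0, 264.0], [155.0, 201.0]]
s 0.058 [[342.0, 229.0], [261.0, 295.0], [68.0, 214.0], [151.0, 152.0]]
s 0.077 [[339.0, 177.0], [258.0, 243.0], [63.0, 162.0], [147.0, 102.0]]
```

View pics/zoom.png

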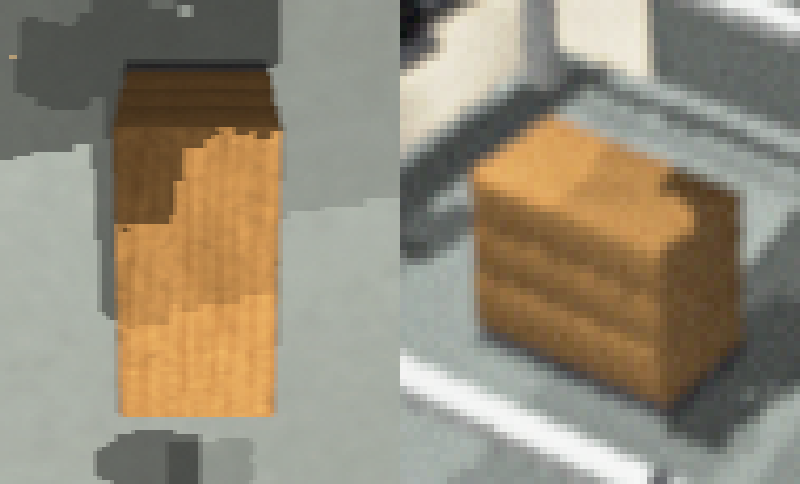

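The layer edges line up in both views: the front face is straight from (125,66) to (113,128), and the vertical corner stays at x≈665. I'll hand the job in.

```bash
python3 -c "
from plant import workorder
print(workorder.sign_off())"
```

```text
the job is handed in; nothing more can be done
None
```

The job is handed in: isolator fully off, cover lock open, cover folded back to its stop, and all three blanks present stacked flush and in line on the platen; the sign-off returned no verdict.

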